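# Feel for the setting disc under the ledge of the gauge box

## Task

The steel setting disc has slipped out of sight under the fixed ledge inside the grey gauge box. Swing the blue lid fully open, reach in under the ledge and feel about until you find the disc, then lift it out and lower it gently right down into the small padded wooden tray before letting go. Leave the standing black sleeves alone.

Things in the scene. Friction and masses are not known exactly. Their poses are not given: they have to be found in the camera images.
- gauge_box: Grey sheet-metal box with a sloping top, fixed to the bench: 208 mm along its x, 180 mm along its y; its end walls slope from 82 mm high at the +y (hinge) wall to 46 mm at the low -y wall; walls 6 mm thick. Inside: x -98..+98, y -84..+84 mm, floor 5 mm above the bench. Origin at the centre of its underside. Open to above (lid up) from y = -84 to +42 mm; a fixed ledge roofs the rest.
- ledge_edge (a point): Middle of the lower free edge of the fixed ledge inside the box: box x = 0, y = +42 mm, 66 mm above the bench (its underside). The ledge is 4 mm thick, runs the whole length of the box and reaches from here to the +y wall; the pocket under it is open only towards -y, to be reached at a slant.
- pocket (a point): Point on the inner floor under the ledge at box x = 0, y = +60 mm; the pocket runs along the box's x through it. The hidden steel disc (44 mm diameter, 34 mm high, lying flat, about 0.42 kg, 4 to 8 N to slide it on the rubber lining) is centred on this line within 2 mm, anywhere from -30 to +30 mm along the box's x. Its own position is not reported: feel for it. Box end walls at -98 and +98 mm.
- lid (a joint): Blue lid, angle in rad: 0 shut (sloping down 0.197 rad from the hinge towards -y), 1.86 fully open (just past upright, rests there by itself; let go below 1.7 it falls shut). At the start 0 to 0.12. Hinge line parallel to the box's x, at box y = +90 mm, 82 mm above the bench. Plate 212 x 190 x 5 mm, 0.25 kg, no latch, swings freely.
- lid_fin (a point): Point to pinch in the black upright fin on the lid: 152 mm from the hinge line along the lid, 24 mm above the lid's underside. The fin is 12 mm thick along the box's x, 32 mm across, and stands 30 mm above the plate.
- tray: Small open wooden tray with a blue pad, fixed to the bench, 104 x 104 mm, rim 16 mm high, walls 4 mm, pad surface 7 mm above the bench. Origin at the centre of its underside.
- sleeve_0: Black plastic sleeve standing upright on the bench, 21 mm in diameter, 76 mm high, a bystander. Origin at the centre of its underside.
- sleeve_1: Black plastic sleeve like sleeve_0, a bystander.

How it is judged:
By the outcome, as a careful person would: the job done as asked, in the order asked, and still so for the second after the job is handed in, with the robot touching nothing.
It also fails if it takes over 72 s, if anything falls off the work surface, if the arm or the gripper's body presses on something with over 40 N, if the wrist force passes 120 N, or if a joint passes its speed limit or range.

## Robot

A 7-joint arm with a two-finger parallel gripper is mounted at the origin on a cart in front of the work surface, level with it; the furniture and walls round the work are solid. World frame = base frame: x ahead of the robot, y to its left, z up, the work surface at z = 0. Lengths are in m, angles in rad, forces in N, time in s.
With the tool pointing down it reaches from about 0.4 to 0.9 m from the base axis. Payload 5.5 kg.
Tool frame: the origin (TCP) lies midway between the tips of the shut fingers; the grasp point (between the pads) lies 19 mm behind it; z points along the fingers, y is the line along which they close (so a half turn about z gives the same grasp; the last joint's range is limited). The gripper opens to 85 mm and grips with 20 to 120 N. Pads are 22 mm wide; open, the fingers measure 114 mm over their backs; the gripper's body (76 mm by 85 mm) begins 54 mm behind the grasp point. The pads swing forward as they close: fully open they stand 13 mm farther back than shut.
Start: joints at [-0.924, 0.501, -0.427, 1.55, 0.221, 1.138, -0.21], TCP at [0.243, 0.603, 0.231] pointing down, gripper open.
Joint ranges: [-2.88, 2.88], [-0.31, 2.03], [-1.54, 1.56], [0.2, 2.42], [-1.41, 4.55], [0.19, 2.02], [-2.57, 2.57]. Speed limits (rad/s): [2.57, 2.57, 3.14, 3.14, 3.14, 3.14, 3.14].

## Interface

Orientations are given as a rotation vector (axis times angle).
In Python, from bench import * gives the robot as it stands.
- The arm moves only by the tool move_arm, never from a script. Its argument "plan" is a list of rows, each a list of 3 entries, a list of its own where there are three numbers: the shift along the tool's x, y, z in mm, then the turn about the tool's z in units of 10 degrees (1.0 is 10 degrees), then the finger opening in mm, from 0 to 85.4. A call has 1 to 10 rows; each row shifts and turns the commanded pose from where the row before left it, along the tool's axes as they then stand; what a row does not reach is not made up. A row lasts 1/8 s, in which the tool goes at most 62.5 mm and 10.7 degrees, less where a joint would pass 70% of its speed; a pose out of reach is approached as far as the arm can. A call with a gripper value outside its range is refused whole. The fingers move at their own pace and stop on an object; "force" is the grip in N (left out, the last holds). Time passes only in rows, so rows that do not move let the fingers close. It gives the time, the measured TCP pose, the force, the opening and the grip force at its end, in the units of the state.
- get_state(): the state, without advancing time (a new reading comes with each control period).
- read_camera(name): name is "side" or "top" or "wrist"; returns a dict with "pixels" (400x640x3 uint8, blue, green, red), "K" (3x3 intrinsics, pixels), "origin" and "attitude" of the camera in the world. Camera axes: x right, y down, z forward; pixel columns grow to the right and rows downward; lengths in m; the calibration is good to about 2 mm. A picture is of the moment at which its call begins. There is no depth.
- job_done(): hands the job in; it is judged then, once.
Trained networks look in a picture, given as the dict that the camera call returned (one of the last four; its "shot" number tells which), for a name from the list of things; names that differ only in an ending like _2 or _b are one class to them, and where a whole thing is asked for, a point or a joint stands for the part that bears it (a point fixed in the world has none). Each returns a list of dicts, best first, with "confidence" (0 to 1); they miss things now and then, are a little off and sometimes report something else, mostly with a low value. They report only what shows in the picture. A call takes as long as a camera call.
- look_for(picture, query): "centre" ([x, y, z] in m, in world coordinates, good to about 4 mm: the middle of the surface that is visible of it).
- cut_out(picture, query): "mask" (400x640 bool, what is visible of it).
- spot_point(picture, query): "centre" ([x, y, z] in m, in world coordinates, good to about 4 mm: a listed point, or the origin of a listed thing).
The state is a dict: "time": time; "joint_positions": joint angles; "qd": joint speeds; "joint_torque": joint torques, N m; "tcp_pos": TCP position; "ee_rot": TCP orientation; "force": force on the tool from outside, world axes, zero at the start; "moment": the same for the moment, N m; "opening": finger opening in m; "finger_force": force on a finger pad.
Only numpy, scipy, OpenCV 4.12 (cv2) and the standard library are available. Lean on these libraries where they do the work, as an engineer would, in place of code of your own. Each camera call takes 0.05 s, during which the arm holds its last target. There are 200 camera calls.

## Working session

There is one attempt and no reset: what is moved stays moved. The work goes in short steps, Python scripts to look and compute and a tool call to move; the robot and the scene stay as the last step left them, time stands still between calls to the robot, and variables do not carry over. Pictures are saved under pics/ and viewed, at most 10 in all, crops included, and the job is handed in when it is done.

Besides the shell and the picture viewer there is one more tool, called as name(argument=value, ...) on one line, values as JSON. move_arm: Moves the arm, as the interface text tells. Its arguments: {"type":"object","properties":{"plan":{"type":"array","items":{"type":"array"}},"force":{"type":"number"}},"required":["plan"]}

```bash
mkdir -p pics; ls; cat > h.py <<'E'
from bench import *
import numpy as np, cv2
from scipy.spatial.transform import Rotation as R
np.set_printoptions(precision=4,suppress=True)
def snap(n,f=None):
    p=read_camera(n)
    if f: cv2.imwrite('pics/'+f,np.ascontiguousarray(p['pixels']))
    return p
E
python3 - <<'E'
from h import *
s=get_state(); print({k:(np.round(v,4)) for k,v in s.items()})
for c in ['side','top']:
    p=snap(c,c+'0.png'); print(c,p['origin'],p['attitude'],p['K'])
    for q in ['gauge_box','ledge_edge','pocket','lid','lid_fin','tray','sleeve_0','sleeve_1']:
        for f in (spot_point,look_for):
            try:
                r=f(p,q); print(q,f.__name__,[(np.round(x['centre'],4),round(x['confidence'],2)) for x in r[:3]])
            except Exception as e: print(q,f.__name__,e)
im=np.vstack([cv2.imread('pics/side0.png'),cv2.imread('pics/top0.png')])
cv2.imwrite('pics/both0.png',cv2.resize(im,(480,600)))
E
```

```text
pics
{'time': np.float64(0.0), 'joint_positions': array([-0.9238,  0.5018, -0.4268,  1.5515,  0.2208,  1.1383, -0.2103]), 'qd': array([ 0.0015,  0.0023,  0.0013,  0.0001,  0.0004, -0.0008,  0.0013]), 'joint_torque': array([  0.    , -56.9523,  -5.8166, -28.0948,   0.0105,   0.0117,
         0.    ]), 'tcp_pos': array([0.2432, 0.6021, 0.2303]), 'ee_rot': array([-0.599 , -3.0835,  0.0029]), 'force': array([-0.0011, -0.5498, -0.7984]), 'moment': array([-0.0178, -0.0389,  0.0117]), 'finger_force': np.float64(0.0), 'opening': np.float64(0.0854)}
side [ 0.525  -1.0421  0.4829] [-2.0743  0.0484 -0.031 ] [[447.487    0.     328.5068]
 [  0.     447.487  201.7165]
 [  0.       0.       1.    ]]
gauge_box call [(array([ 0.4949, -0.2276,  0.0012]), 0.64)]
gauge_box call [(array([ 0.493 , -0.3159,  0.0617]), 0.59)]
ledge_edge call [(array([ 0.5006, -0.2698,  0.0685]), 0.76)]
ledge_edge call [(array([ 0.6599, -0.4282,  0.0588]), 0.61), (array([ 0.5002, -0.3137,  0.0588]), 0.6)]
pocket call []
pocket call [(array([ 0.4922, -0.3199,  0.0625]), 0.57)]
lid call it knows: gauge_box, ledge_edge, lid_fi
[... 1285 characters left out ...]
auge_box, ledge_edge, lid_fin, pocket, sleeve, tray
lid call []
lid_fin call [(array([ 0.4893, -0.165 ,  0.0777]), 0.8)]
lid_fin call [(array([ 0.4893, -0.2297,  0.0728]), 0.87)]
tray call [(array([ 0.5101, -0.4765, -0.0031]), 0.93)]
tray call [(array([ 0.5087, -0.4711,  0.002 ]), 0.61)]
sleeve_0 call [(array([ 0.6665, -0.4183, -0.0042]), 0.56), (array([ 0.6453, -0.4517, -0.0029]), 0.54)]
sleeve_0 call [(array([ 0.6578, -0.4126,  0.064 ]), 0.65), (array([ 0.6382, -0.4489,  0.0666]), 0.46)]
sleeve_1 call [(array([ 0.6665, -0.4183, -0.0042]), 0.56), (array([ 0.6453, -0.4517, -0.0029]), 0.54)]
sleeve_1 call [(array([ 0.6578, -0.4126,  0.064 ]), 0.65), (array([ 0.6382, -0.4489,  0.0666]), 0.46)]
```

View pics/both0.png

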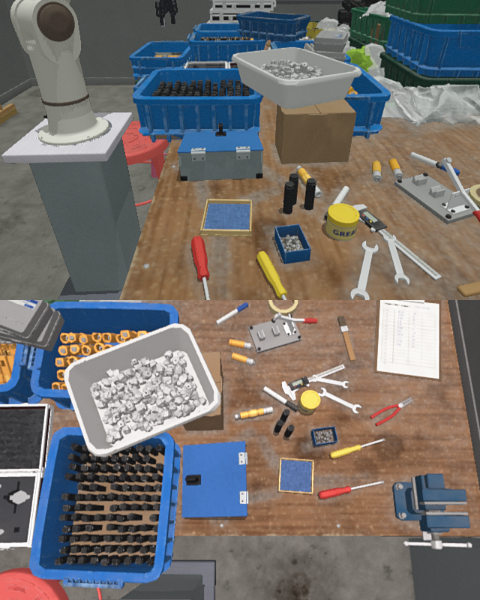

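The top view (lower half) shows the blue lid at (215,480), with hinges at its right edge (243,460)/(243,505) and the black fin at (193,480). The tray is at (296,475) and the sleeves at (280,418)/(290,432). Image right is world -y, so the box is turned about 180° and the pocket opens towards world +y. A blue parts bin stands just beyond the low wall.

I'll check whether the turn entry is only about z, using a row that barely moves.

move_arm(plan=[[[0,0,0],[0,0.2,0],85]])

```text
validation failed for argument at $.pl...
```

```bash
python3 - <<'E'
from h import *
s=get_state(); print(s['time'],s['tcp_pos'],R.from_rotvec(s['ee_rot']).as_matrix())
t=read_camera('top');d=read_camera('side')
for p in (t,d):
    A=R.from_rotvec(p['attitude']).as_matrix()
    for q in ['gauge_box','lid_fin','tray','sleeve_0']:
        for r in cut_out(p,q)[:2]:
            m=r['mask'].astype(np.uint8); c=cv2.minAreaRect(cv2.findNonZero(m)); b=cv2.boxPoints(c)
            print(q,round(r['confidence'],2),m.sum(),c)
            for h in ((0.075,) if q!='tray' else (0.016,)):
                for u in b:
                    ray=A@np.linalg.inv(p['K'])@np.r_[u,1]; print('  ',np.array(p['origin'])+ray*(h-p['origin'][2])/ray[2])
E
```

```text
1.6 [0.2434 0.6027 0.2313] [[-0.9273  0.3744 -0.    ]
 [ 0.3744  0.9273  0.0001]
 [ 0.      0.0001 -1.    ]]
gauge_box 0.93 8484 ((285.2900390625, 238.63214111328125), (100.1050033569336, 90.57524871826172), 88.78113555908203)
   [ 0.5999 -0.1239  0.075 ]
   [ 0.6045 -0.3227  0.075 ]
   [ 0.3898 -0.3261  0.075 ]
   [ 0.3857 -0.1376  0.075 ]
lid_fin 0.74 8306 ((284.1211853027344, 238.68858337402344), (99.42987060546875, 87.17413330078125), 88.23760986328125)
   [ 0.5982 -0.1241  0.075 ]
   [ 0.6044 -0.3153  0.075 ]
   [ 0.3911 -0.3211  0.075 ]
   [ 0.3855 -0.1397  0.075 ]
lid_fin 0.53 155 ((371.2586364746094, 167.60342407226562), (9.47046184539795, 18.012447357177734), 21.801406860351562)
   [ 0.6352 -0.3981  0.075 ]
   [ 0.674  -0.4139  0.075 ]
   [ 0.6658 -0.4333  0.075 ]
   [ 0.6272 -0.4174  0.075 ]
tray 0.84 2067 ((394.3338317871094, 233.820556640625), (46.08131408691406, 45.735416412353516), 2.2025980949401855)
   [ 0.4603 -0.4162  0.016 ]
   [ 0.5656 -0.4231  0.016 ]
   [ 0.5615 -0.5297  0.016 ]
   [ 0.4564 -0.5203  0.016 ]
sleeve_0 0.64 148 ((371.10003662109375, 167.30001831054
[... 974 characters left out ...]
 0.075 ]
   [ 0.6023 -0.2982  0.075 ]
   [ 0.3895 -0.3025  0.075 ]
tray 0.93 3237 ((300.81536865234375, 289.91796875), (68.98674011230469, 49.48068618774414), 1.1233028173446655)
   [ 0.4567 -0.537   0.016 ]
   [ 0.4493 -0.4153  0.016 ]
   [ 0.5677 -0.4245  0.016 ]
   [ 0.5589 -0.5445  0.016 ]
sleeve_0 0.57 505 ((384.5262451171875, 263.0013732910156), (12.719237327575684, 42.30986022949219), 3.012787342071533)
   [ 0.6182 -0.5469  0.075 ]
   [ 0.637  -0.4409  0.075 ]
   [ 0.6573 -0.4437  0.075 ]
   [ 0.6359 -0.5491  0.075 ]
sleeve_0 0.53 307 ((391.5, 251.5), (41.0, 13.0), 90.0)
   [ 0.6513 -0.4097  0.075 ]
   [ 0.6733 -0.4107  0.075 ]
   [ 0.6528 -0.5215  0.075 ]
   [ 0.6337 -0.5206  0.075 ]
```

move_arm(plan=[[[0,0,0],0,85]])

```text
time: 2.22
tcp_pos: [0.2433, 0.6027, 0.2313]
ee_rot: [-0.599, -3.084, -0.0]
force: [-0.1, 0.1, -0.1]
opening: 0.0853
finger_force: 0.0
```

```bash
cat >> h.py <<'E'
def ray(p,u):
    A=R.from_rotvec(p['attitude']).as_matrix(); d=A@np.linalg.inv(p['K'])@np.r_[u,1.]; return np.array(p['origin']),d/np.linalg.norm(d)
def tri(p1,u1,p2,u2):
    o1,d1=ray(p1,u1);o2,d2=ray(p2,u2)
    a=np.linalg.lstsq(np.c_[d1,-d2],o2-o1,rcond=None)[0]; P,Q=o1+a[0]*d1,o2+a[1]*d2
    return (P+Q)/2,np.linalg.norm(P-Q)
def atz(p,u,z):
    o,d=ray(p,u); return o+d*(z-o[2])/d[2]
E
python3 - <<'E'
from h import *
t=snap('top','top1.png');d=snap('side','side1.png')
for z in (.1,.2,.3,.4):
    print(z,[atz(t,u,z)[:2] for u in [(291,140),(133,203),(60,175),(240,200),(75,360)]])
# crop details
a=t['pixels'][0:400,0:340]; b=d['pixels'][40:260,150:520]
b=cv2.resize(b,None,fx=2,fy=2)
cv2.imwrite('pics/cropside.png',b)
cv2.imwrite('pics/croptop.png',cv2.resize(a,None,fx=1.5,fy=1.5))
E
```

```text
0.1 [array([ 0.7056, -0.2381]), array([0.5643, 0.0938]), array([0.6256, 0.2567]), array([ 0.5711, -0.1322]), array([0.2518, 0.1757])]
0.2 [array([ 0.6679, -0.2455]), array([0.5436, 0.0465]), array([0.5975, 0.1898]), array([ 0.5496, -0.1523]), array([0.2687, 0.1185])]
0.3 [array([ 0.6302, -0.2528]), array([ 0.5229, -0.0007]), array([0.5694, 0.1229]), array([ 0.528 , -0.1723]), array([0.2856, 0.0614])]
0.4 [array([ 0.5924, -0.2601]), array([ 0.5022, -0.048 ]), array([0.5413, 0.056 ]), array([ 0.5065, -0.1924]), array([0.3025, 0.0043])]
```

View pics/cropside.png

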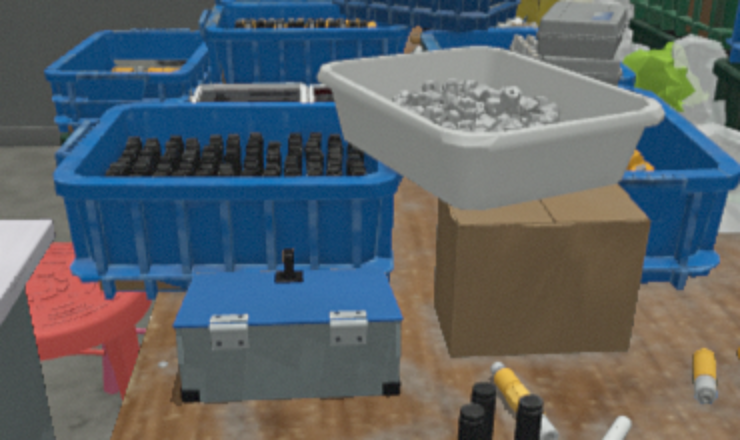

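View pics/croptop.png

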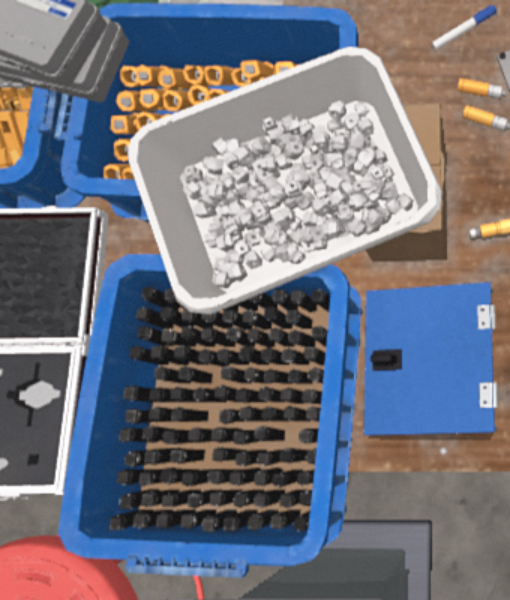

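The crops show the blue bin's rim just past the box's low wall and a white container on the cardboard box, beside and above it. The fin is at (288,265) in the side crop and (386,360) in the top crop.

```bash
python3 - <<'E'
from h import *
t=read_camera('top');d=read_camera('side')
f=lambda c:(c[0]/1.5,c[1]/1.5); g=lambda c:(150+c[0]/2,40+c[1]/2)
for n,a,b in [('bin corner',(355,285),(395,180)),('white near',(437,195),(480,140)),('white xmin',(200,308),(325,70)),('bin left near',(325,545),(62,180)),
  ('fin top',(378,360),(288,250)),('lid hinge R',(493,285),(400,318)),('lid hinge L',(493,434),(178,325)),('lid low R',(366,291),(388,268)),('lid low L',(365,434),(193,272))]:
    print(n,*tri(t,f(a),d,g(b)))
E
```

```text
bin corner [ 0.5952 -0.1346  0.1524] 0.029169830398309934
white near [ 0.6755 -0.2483  0.2338] 0.0014826905010812863
white xmin [0.5356 0.0301 0.2335] 0.006198243996266286
bin left near [ 0.2543 -0.1138  0.1537] 0.0021354056501268755
fin top [ 0.4907 -0.1582  0.0865] 0.005695032877264542
lid hinge R [ 0.5978 -0.3204  0.0887] 0.0039072220777911035
lid hinge L [ 0.3913 -0.3188  0.0856] 0.009649882836738847
lid low R [ 0.6002 -0.1301  0.049 ] 0.008314104383723797
lid low L [ 0.3865 -0.1383  0.0535] 0.0006949914405982808
```

move_arm(plan=[[[0,0,-60],0,85],[[0,0,-60],0,85],[[0,0,-30],0,85],[[0,-60,0],1,85],[[0,-60,0],1,85],[[0,-60,0],1,85]])

```text
time: 3.18
tcp_pos: [0.1487, 0.4499, 0.3813]
ee_rot: [1.388, 2.818, 0.0]
force: [-0.7, 0.0, 1.0]
opening: 0.0852
finger_force: 0.0
```

```bash
python3 - <<'E'
from h import *
s=get_state(); print(s['time'],s['joint_positions'],s['tcp_pos'],R.from_rotvec(s['ee_rot']).as_matrix())
E
```

```text
3.175 [-0.8995  0.0459 -0.4222  1.7671  0.0194  1.3324 -0.6702] [0.1487 0.4499 0.3813] [[-0.6098  0.7926  0.0001]
 [ 0.7926  0.6098  0.0002]
 [ 0.0001  0.0003 -1.    ]]
```

move_arm(plan=[[[0,0,0],1,85],[[0,0,0],1,85],[[0,0,0],1,85],[[0,0,0],0.5,85],[[-50,25,0],0,85],[[-50,25,0],0,85],[[-50,25,0],0,85],[[-50,25,0],0,85],[[-50,25,0],0,85],[[-50,25,0],0,85]])

```text
time: 4.42
tcp_pos: [0.3151, 0.1582, 0.3817]
ee_rot: [2.162, 2.279, 0.002]
force: [1.9, -0.7, -1.2]
opening: 0.0849
finger_force: 0.0
```

move_arm(plan=[[[-50,25,0],0,85],[[-50,25,0],0,85],[[-50,25,0],0,85],[[-50,25,0],0,85],[[-50,25,0],0,85],[[-50,25,0],0,85],[[0,0,0],0,85]])

```text
time: 5.3
tcp_pos: [0.4806, -0.1361, 0.3811]
ee_rot: [2.169, 2.27, -0.003]
force: [-0.6, 0.5, 0.2]
opening: 0.0847
finger_force: 0.0
```

```bash
python3 - <<'E'
from h import *
s=get_state(); print(s['time'],s['joint_positions'],s['tcp_pos'],R.from_rotvec(s['ee_rot']).as_matrix())
w=snap('wrist','w1.png')
print(w['origin'],R.from_rotvec(w['attitude']).as_matrix())
for q in ['gauge_box','ledge_edge','lid_fin']:
    print(q,[(x['centre'],x['confidence']) for x in spot_point(w,q)[:2]])
for r in cut_out(w,'lid_fin')[:2]:
    m=r['mask'].astype(np.uint8); print(m.sum(),cv2.minAreaRect(cv2.findNonZero(m)))
E
```

```text
5.3 [-0.291   0.0792  0.5495  1.7412 -0.0398  1.3326  0.3122] [ 0.4806 -0.1361  0.3811] [[-0.0457  0.999  -0.0003]
 [ 0.999   0.0457 -0.0027]
 [-0.0027 -0.0004 -1.    ]]
[ 0.477  -0.0625  0.5224] [[ 0.999   0.0434  0.0133]
 [ 0.0454 -0.9571 -0.2861]
 [ 0.0003  0.2865 -0.9581]]
gauge_box []
ledge_edge [([0.4966, -0.2672, 0.0636], 0.93)]
lid_fin [([0.4889, -0.1661, 0.0762], 0.79)]
13379 ((327.66168212890625, 217.51788330078125), (126.3322525024414, 110.2030029296875), 1.5481576919555664)
```

View pics/w1.png

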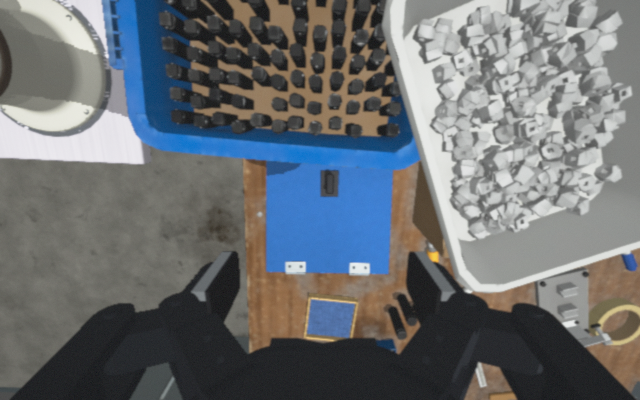

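The wrist view shows the lid square to the camera, with edges at u 267 and 391 and the hinge edge at row 273. The box yaw is therefore about 2.6°, and the tool already matches it. The fin is at (329,183) and the bin rim at row ~165, next to the lid's low edge.

```bash
python3 - <<'E'
from h import *
w=read_camera('wrist')
print('rim',[atz(w,u,.153) for u in [(260,162),(330,165),(400,168)]])
print('fin',[atz(w,u,.086) for u in [(323,172),(335,172)]], 'hinge',[atz(w,u,.085) for u in [(267,273),(390,274)]], 'tray', [atz(w,u,.016) for u in [(309,297),(356,300),(351,341),(304,337)]])
print('low lid',[atz(w,u,.05) for u in [(267,168),(391,168)]])
E
```

```text
rim [array([ 0.3972, -0.1145,  0.153 ]), array([ 0.4882, -0.1135,  0.153 ]), array([ 0.5797, -0.1124,  0.153 ])]
fin [array([ 0.4803, -0.1351,  0.086 ]), array([ 0.4989, -0.1341,  0.086 ])] hinge [array([ 0.3934, -0.3164,  0.085 ]), array([ 0.6058, -0.3069,  0.085 ])] tray [array([ 0.4666, -0.4081,  0.016 ]), array([ 0.5636, -0.41  ,  0.016 ]), array([ 0.5618, -0.513 ,  0.016 ]), array([ 0.4599, -0.508 ,  0.016 ])]
low lid [array([ 0.387 , -0.1399,  0.05  ]), array([ 0.5938, -0.1286,  0.05  ])]
```

move_arm(plan=[[[-32,8,20],0,60],[[0,0,60],0,50],[[0,0,60],0,40],[[0,0,60],0,40],[[0,0,50],0,40],[[0,0,40],0,40],[[0,0,25],0,40],[[0,0,0],0,5],[[0,0,0],0,5],[[0,0,0],0,5]], force=25)

```text
time: 6.85
tcp_pos: [0.492, -0.162, 0.0679]
ee_rot: [2.16, 2.278, 0.006]
force: [3.5, 4.6, -1.2]
opening: 0.0115
finger_force: 27.1
```

move_arm(plan=[[[-1,0,-15],0,5],[[-3,0,-15],0,5],[[-4,0,-15],0,5],[[-6,0,-14],0,5],[[-7,0,-14],0,5],[[-9,0,-13],0,5],[[-10,0,-12],0,5],[[-11,0,-11],0,5],[[-12,0,-10],0,5],[[-13,0,-9],0,5]])

```text
time: 8.1
tcp_pos: [0.494, -0.2387, 0.1956]
ee_rot: [-2.161, -2.28, -0.003]
force: [1.2, 3.0, -0.7]
opening: 0.0116
finger_force: 24.3
```

move_arm(plan=[[[-14,0,-7],0,5],[[-14,0,-6],0,5],[[-15,0,-4],0,5],[[-15,0,-3],0,5],[[-15,0,-1],0,5],[[-16,0,0],0,5],[[-15,0,2],0,5],[[-14,0,3],0,5],[[0,0,0],0,5]])

```text
time: 9.22
tcp_pos: [0.4971, -0.3602, 0.2097]
ee_rot: [-2.165, -2.274, 0.006]
force: [-7.7, 0.1, 2.8]
opening: 0.0118
finger_force: 25.5
```

```bash
python3 - <<'E'
from h import *
d=snap('side','side2.png');t=snap('top','top2.png')
cv2.imwrite('pics/s2.png',np.vstack([d['pixels'][50:250,100:500],t['pixels'][100:350,100:500]]))
print(get_state()['joint_positions'])
E
```

```text
[ 0.1484  0.4748  0.5809  1.6944 -0.2869  1.0612  0.8702]
```

View pics/s2.png

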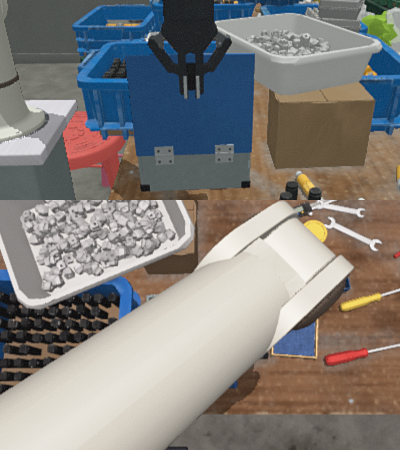

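The lid stands upright (side view: blue face at 130–255, fingers on the fin at (192,90)). I'll release it and rise.

move_arm(plan=[[[0,0,0],0,40],[[0,0,0],0,40],[[0,0,-15],0,40],[[0,0,-30],0,40],[[0,0,-60],0,40],[[0,0,-60],0,40],[[-37,-47,0],0,40],[[-37,-47,0],0,40],[[-37,-47,0],0,40],[[-37,-47,0],0,40]])

```text
time: 10.58
tcp_pos: [0.3189, -0.5159, 0.3769]
ee_rot: [2.159, 2.278, -0.0]
force: [0.5, -1.1, 0.1]
opening: 0.04
finger_force: 0.0
```

move_arm(plan=[[[-37,-47,0],0,40],[[-37,-47,0],0,40],[[-37,-47,0],0,40],[[-37,-47,0],0,40],[[-37,-47,0],0,40],[[-37,-47,0],0,40]])

```text
time: 11.32
tcp_pos: [0.0494, -0.7526, 0.3768]
ee_rot: [2.159, 2.28, -0.002]
force: [-0.3, -0.7, -0.1]
opening: 0.0401
finger_force: 0.0
```

```bash
python3 - <<'E'
from h import *
s=get_state(); print(s['time'],s['joint_positions'],s['tcp_pos'],R.from_rotvec(s['ee_rot']).as_matrix())
t=snap('top','top3.png'); 
print([(x['centre'],x['confidence']) for x in look_for(t,'lid')],[(x['centre'],x['confidence']) for q in('ledge_edge','pocket','gauge_box') for x in spot_point(t,q)])
cv2.imwrite('pics/t3.png',cv2.resize(t['pixels'][120:340,190:470],None,fx=2,fy=2))
E
```

```text
11.325 [ 1.1025  0.6729  0.7237  1.0577 -0.4261  1.5459  1.7718] [ 0.0494 -0.7526  0.3768] [[-0.0542  0.9985  0.0003]
 [ 0.9985  0.0542 -0.0019]
 [-0.0019  0.0002 -1.    ]]
[([0.4943, -0.3298, 0.2167], 0.95)] [([0.4972, -0.2693, 0.0633], 0.92), ([0.4953, -0.2869, 0.0051], 0.77), ([0.4925, -0.2294, 0.0001], 0.93)]
```

View pics/t3.png

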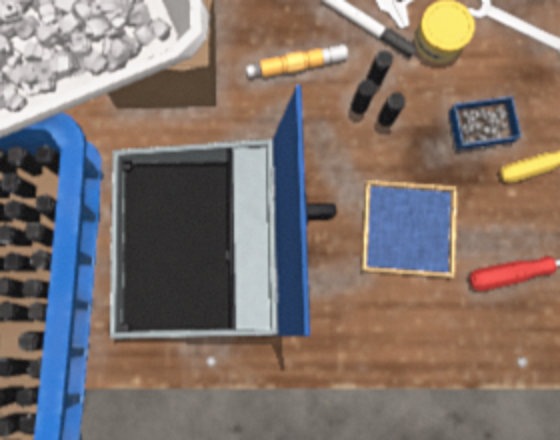

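The lid rests open, showing the box's black interior and the pale ledge at (250,240). There is a small pale glint at the ledge edge around (228,255), possibly the disc's rim. Next I'll reach outward to see what the arm does at the end of its reach, because the tool needs a slant.

move_arm(plan=[[[-40,0,0],0,40],[[-40,0,0],0,40],[[-40,0,0],0,40],[[-40,0,0],0,40],[[-40,0,0],0,40]])

```text
time: 12.2
tcp_pos: [0.0554, -0.9104, 0.3514]
ee_rot: [2.155, 2.253, -0.023]
force: [-1.0, -0.3, 0.2]
opening: 0.0399
finger_force: 0.0
```

```bash
cat >> h.py <<'E'
def st():
    s=get_state(); M=R.from_rotvec(s['ee_rot']).as_matrix()
    print(round(s['time'],2),'q',s['joint_positions'],'tcp',s['tcp_pos'],'F',s['force'],'\n toolx',M[:,0],'tooly',M[:,1],'toolz',M[:,2],'tilt',np.degrees(np.arccos(-M[2,2])))
E
python3 - <<'E'
from h import *
st()
t=cv2.imread('pics/top3.png'); cv2.imwrite('pics/t4.png',cv2.resize(t[200:290,245:335],None,fx=6,fy=6,interpolation=cv2.INTER_CUBIC))
print(t[240:258,300:310].mean(2).astype(int))
E
```

```text
12.2 q [ 1.3952  1.1465  1.0592  0.2071 -0.9979  1.8599  1.6274] tcp [ 0.0554 -0.9104  0.3514] F [-0.9941 -0.3276  0.2019] 
 toolx [-0.0446  0.9986 -0.0277] tooly [0.999  0.0448 0.0057] toolz [ 0.007  -0.0274 -0.9996] tilt 1.619055302658823
[[ 47  46  49  30  35  68  63 184 199 197]
 [ 51  45  46  29  39  64  59 168 198 196]
 [ 47  45  43  35  37  65  50 148 194 201]
 [ 45  46  46  32  36  60  52 147 195 203]
 [ 45  46  45  31  35  63  52 145 198 203]
 [ 47  47  49  61  46  65  50 148 197 202]
 [ 45  46  50  79  60  60  50 147 199 201]
 [ 47  44  49  78  64  62  53 148 198 201]
 [ 50  46  54  78  64  61  47 149 201 202]
 [ 46  46  49  57  60  60  51 146 198 200]
 [ 45  45  47  35  40  58  52 144 198 201]
 [ 49  48  42  34  31  55  53 148 195 202]
 [ 46  48  47  42  31  56  49 147 197 202]
 [ 46  47  47  44  32  55  52 148 198 200]
 [ 48  43  46  48  34  55  53 147 200 204]
 [ 45  43  45  50  36  53  54 149 200 201]
 [ 47  45  50  48  31  55  47 132 197 205]
 [ 46  47  48  48  34  47  42 112 192 204]]
```

move_arm(plan=[[[-40,0,0],0,40],[[-40,0,0],0,40],[[-40,0,0],0,40],[[-40,0,0],0,40],[[-40,0,0],0,40],[[-40,0,0],0,40],[[-40,0,0],0,40],[[-40,0,0],0,40]])

```text
time: 13.2
tcp_pos: [0.061, -1.0097, 0.3195]
ee_rot: [2.023, 2.132, -0.262]
force: [0.3, -1.2, -1.0]
opening: 0.04
finger_force: 0.0
```

```bash
python3 - <<'E'
from h import *
st()
t=read_camera('top')
for v in (245,247.5,250): print(atz(t,(303.5,v),.039), atz(t,(306,v),.066))
E
```

```text
13.2 q [ 1.3921  1.2322  1.4319  0.1985 -1.3895  1.6159  1.6467] tcp [ 0.061  -1.0097  0.3195] F [ 0.2926 -1.2152 -1.0213] 
 toolx [-0.0503  0.965  -0.2575] tooly [0.9986 0.0527 0.0024] toolz [ 0.0159 -0.2571 -0.9663] tilt 14.92496656719103
[ 0.4822 -0.2653  0.039 ] [ 0.4795 -0.2717  0.066 ]
[ 0.4767 -0.2654  0.039 ] [ 0.4741 -0.2718  0.066 ]
[ 0.4711 -0.2654  0.039 ] [ 0.4688 -0.2718  0.066 ]
```

move_arm(plan=[[[-40,0,0],0,40],[[-40,0,0],0,40],[[-40,0,0],0,40],[[-40,0,0],0,40],[[-40,0,0],0,40],[[-40,0,0],0,40],[[-40,0,0],0,40],[[-40,0,0],0,40],[[-40,0,0],0,40],[[-40,0,0],0,40]])

```text
time: 14.5
tcp_pos: [0.0638, -1.0983, 0.373]
ee_rot: [1.857, 1.957, -0.514]
force: [0.8, -0.3, -0.3]
opening: 0.0401
finger_force: 0.0
```

```bash
python3 -c "
from h import *
st()"
```

```text
14.5 q [ 1.394   1.2168  1.4287  0.1985 -1.408   1.3474  1.6511] tcp [ 0.0638 -1.0983  0.373 ] F [ 0.7716 -0.2902 -0.3081] 
 toolx [-0.0438  0.8543 -0.518 ] tooly [0.9986 0.0535 0.0039] toolz [ 0.0311 -0.517  -0.8554] tilt 31.196642451527833
```

move_arm(plan=[[[-40,0,0],0,40],[[-40,0,0],0,40],[[-40,0,0],0,40],[[-40,0,0],0,40],[[-40,0,0],0,40],[[20,0,0],0,40],[[50,0,0],0,40]])

```text
time: 15.38
tcp_pos: [0.0605, -1.08, 0.3973]
ee_rot: [1.77, 1.865, -0.627]
force: [0.8, -1.2, 1.1]
opening: 0.0398
finger_force: 0.0
```

```bash
python3 -c "
from h import *
st()"
```

```text
15.38 q [ 1.1186  1.1308  1.4139  0.7401 -1.4031  1.1498  1.9485] tcp [ 0.0605 -1.08    0.3973] F [ 0.8112 -1.207   1.0558] 
 toolx [-0.0393  0.7733 -0.6328] tooly [0.9985 0.0539 0.0039] toolz [ 0.0372 -0.6318 -0.7743] tilt 39.26151517646541
```

Tilt is 39°, in the right plane, and it persists. Now I'll go back high over the lid to a point behind the box, on the slanted approach line.

move_arm(plan=[[[37,19,-36],0,60],[[37,19,-36],0,60],[[37,19,-36],0,60],[[37,19,-36],0,60],[[37,19,-36],0,60],[[37,19,-36],0,60]])

```text
time: 16.12
tcp_pos: [0.1599, -0.7644, 0.4237]
ee_rot: [1.771, 1.868, -0.623]
force: [0.8, 0.9, 1.7]
opening: 0.0599
finger_force: 0.0
```

```bash
python3 -c "
from h import *
st()"
```

```text
16.12 q [ 0.2608  0.6722  1.5511  1.6822 -0.989   0.8499  2.0709] tcp [ 0.1599 -0.7644  0.4237] F [0.7992 0.9257 1.6662] 
 toolx [-0.0394  0.7757 -0.6299] tooly [0.9985 0.0548 0.005 ] toolz [ 0.0384 -0.6287 -0.7767] tilt 39.042259523873895
```

move_arm(plan=[[[37,19,-36],0,60],[[37,19,-36],0,60],[[37,19,-36],0,60],[[37,19,-36],0,60],[[37,19,-36],0,60],[[37,19,-36],0,60]])

```text
time: 16.88
tcp_pos: [0.2188, -0.5404, 0.4163]
ee_rot: [1.887, 1.962, -0.509]
force: [2.1, 2.3, -2.4]
opening: 0.0596
finger_force: 0.0
```

```bash
python3 -c "
from h import *
st()"
```

```text
16.88 q [-0.1989 -0.2294  1.0189  1.9318  0.6332  0.9919  0.6238] tcp [ 0.2188 -0.5404  0.4163] F [ 2.109   2.2747 -2.3919] 
 toolx [-0.0348  0.8655 -0.4996] tooly [ 0.9993  0.0379 -0.004 ] toolz [ 0.0154 -0.4994 -0.8662] tilt 29.976309863734148
```

The arm came too close to its base and lost 9° of tilt. I'll go back out, restore it, and then take a wider path.

move_arm(plan=[[[-43,-25,28],0,60],[[-43,-25,28],0,60],[[-43,-25,28],0,60],[[-43,-25,28],0,60],[[-43,-25,28],0,60],[[-43,-25,28],0,60],[[-44,-6,34],0,60],[[-44,-6,34],0,60],[[-44,-6,34],0,60],[[-44,-6,34],0,60]])

```text
time: 18.12
tcp_pos: [0.042, -0.7398, 0.4999]
ee_rot: [1.744, 1.829, -0.645]
force: [0.4, -0.2, 0.0]
opening: 0.0604
finger_force: 0.0
```

```bash
python3 -c "
from h import *
st()"
```

```text
18.12 q [-0.3367 -0.3067  1.5637  1.7003  0.6046  0.7686  1.0952] tcp [ 0.042  -0.7398  0.4999] F [ 0.3946 -0.155   0.0381] 
 toolx [-0.0291  0.7467 -0.6646] tooly [0.9984 0.0541 0.017 ] toolz [ 0.0487 -0.663  -0.747 ] tilt 41.66547482036777
```

move_arm(plan=[[[0,50,0],0,60],[[0,50,0],0,60],[[0,50,0],0,60],[[0,50,0],0,60]])

```text
time: 18.62
tcp_pos: [0.233, -0.699, 0.5103]
ee_rot: [1.728, 1.818, -0.649]
force: [-0.3, -1.6, -0.6]
opening: 0.0597
finger_force: 0.0
```

```bash
python3 -c "
from h import *
st()"
```

```text
18.62 q [-0.7254 -0.3064  1.5634  1.6864  0.8719  0.9246  0.6339] tcp [ 0.233  -0.699   0.5103] F [-0.2751 -1.5762 -0.5746] 
 toolx [-0.0281  0.7357 -0.6767] tooly [0.9979 0.06   0.0239] toolz [ 0.0582 -0.6746 -0.7358] tilt 42.62157701895378
```

move_arm(plan=[[[39,27,-29],0,60],[[39,27,-29],0,60],[[39,27,-29],0,60],[[39,27,-29],0,60]])

```text
time: 19.12
tcp_pos: [0.3286, -0.4984, 0.4925]
ee_rot: [1.728, 1.818, -0.65]
force: [0.3, 0.1, 0.6]
opening: 0.0603
finger_force: 0.0
```

```bash
python3 -c "
from h import *
st()"
```

```text
19.12 q [-0.3109 -0.2346  0.7885  1.9106  0.89    1.0971  0.2447] tcp [ 0.3286 -0.4984  0.4925] F [0.2515 0.1234 0.5938] 
 toolx [-0.0281  0.7355 -0.677 ] tooly [0.998  0.0593 0.023 ] toolz [ 0.0571 -0.6749 -0.7357] tilt 42.63677599397428
```

move_arm(plan=[[[47,15,-17],0,80],[[47,15,-17],0,80],[[47,15,-17],0,80],[[47,15,-17],0,80],[[47,15,-17],0,80],[[47,15,-17],0,80],[[47,15,-17],0,80],[[47,15,-17],0,80],[[47,15,-17],0,80],[[47,15,-17],0,80]])

```text
time: 20.38
tcp_pos: [0.4555, -0.0279, 0.3024]
ee_rot: [1.728, 1.82, -0.647]
force: [0.7, 0.2, -0.6]
opening: 0.08
finger_force: 0.0
```

```bash
python3 - <<'E'
from h import *
st()
w=snap('wrist','w5.png');print(w['origin'])
for q in ['ledge_edge','gauge_box','pocket']:
    print(q,[(x['centre'],x['confidence']) for x in spot_point(w,q)[:2]])
E
```

```text
20.38 q [-0.6677  0.2014  0.175   1.9978  0.6554  1.3431 -0.7243] tcp [ 0.4555 -0.0279  0.3024] F [ 0.6572  0.1646 -0.5727] 
 toolx [-0.0288  0.737  -0.6753] tooly [0.9979 0.0607 0.0237] toolz [ 0.0584 -0.6732 -0.7372] tilt 42.50970296905627
[0.4447 0.1223 0.3577]
ledge_edge [([0.4985, -0.2664, 0.0647], 0.84)]
gauge_box []
pocket [([0.4935, -0.2902, 0.006], 0.77)]
```

View pics/w5.png

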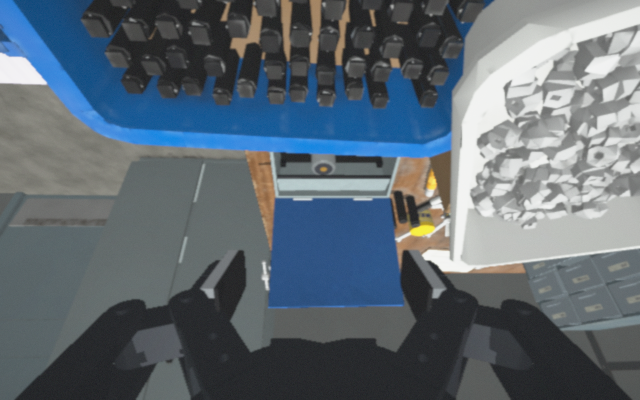

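The wrist view looks in under the ledge. The disc shows at about (322,163), just above the ledge strip (rows 178–193), and the bin rim front is at row ~150. Before going in, I'll check the wrist's size against the bin rim.

```bash
python3 - <<'E'
from h import *
w=read_camera('wrist'); d=read_camera('side')
A=cv2.imread('pics/side2.png')[0:170,230:370]; B=d['pixels'][0:170,150:430]
w5=cv2.imread('pics/w5.png')[130:210,260:400]
img=np.zeros((600,800,3),np.uint8); img[:255,:210]=cv2.resize(A,(210,255)); img[:255,220:640]=cv2.resize(B,(420,255)); 
img[260:580,:560]=cv2.resize(w5,(560,320),interpolation=cv2.INTER_CUBIC)
cv2.imwrite('pics/c8.png',img)
# rim triangulation in yz from w1 and w5
K=w['K']; M1=np.array([[.999,.0434,.0133],[.0454,-.9571,-.2861],[.0003,.2865,-.9581]]); o1=np.array([.477,-.0625,.5224])
o2,_=ray(w,(320,150))
for v1,v2 in [(165,150),(163,148),(165,153)]:
  d1=M1@np.linalg.inv(K)@[330,v1,1]; d2=ray(w,(320,v2))[1]
  a=np.linalg.solve(np.c_[d1[1:],-d2[1:]],(o2-o1)[1:]); print(o1[1:]+a[0]*d1[1:])
for u in [(322,153),(322,163),(322,168),(310,163),(335,163)]: print(u,atz(w,u,.039))
print('ledge edge',[atz(w,(322,v),.066) for v in (176,178,180)])
E
```

```text
[-0.1219  0.1415]
[-0.1193  0.1408]
[-0.1211  0.1465]
(322, 153) [ 0.4725 -0.2444  0.039 ]
(322, 163) [ 0.4741 -0.2708  0.039 ]
(322, 168) [ 0.4749 -0.2849  0.039 ]
(310, 163) [ 0.453  -0.2715  0.039 ]
(335, 163) [ 0.497 -0.27   0.039]
ledge edge [array([ 0.4736, -0.2726,  0.066 ]), array([ 0.474 , -0.2783,  0.066 ]), array([ 0.4743, -0.2843,  0.066 ])]
```

View pics/c8.png

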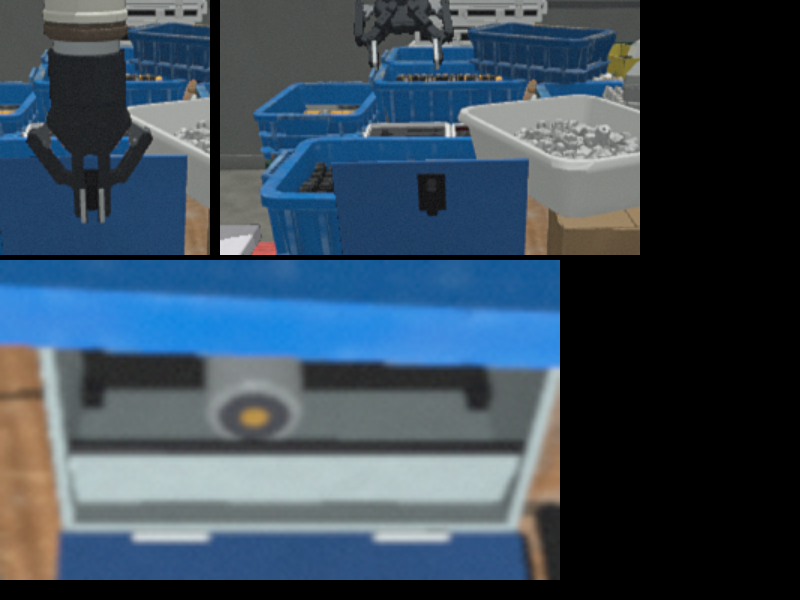

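The disc's gold centre is at about pixel (323,169), which puts the disc near world (0.478, -0.287). The crop also shows the wrist is about 94 mm wide behind the gripper body. At 42° it would foul the bin rim, and about 35° is better. I'll go back and lose some tilt at the near-base limit.

move_arm(plan=[[[-47,-15,17],0,60],[[-47,-15,17],0,60],[[-47,-15,17],0,60],[[-47,-15,17],0,60],[[-47,-15,17],0,60],[[-47,-15,17],0,60],[[-47,-15,17],0,60],[[-47,-15,17],0,60],[[-47,-15,17],0,60],[[-47,-15,17],0,60]])

```text
time: 21.92
tcp_pos: [0.3247, -0.5025, 0.4927]
ee_rot: [1.733, 1.816, -0.647]
force: [0.9, -0.3, -0.2]
opening: 0.0597
finger_force: 0.0
```

move_arm(plan=[[[7,-38,25],0,60],[[7,-38,25],0,60],[[7,-38,25],0,60]])

```text
time: 22.3
tcp_pos: [0.2146, -0.5423, 0.4195]
ee_rot: [1.732, 1.816, -0.647]
force: [-1.0, -1.4, -0.4]
opening: 0.06
finger_force: 0.0
```

```bash
python3 -c "
from h import *
st()"
```

```text
22.3 q [ 0.0191 -0.2971  0.7422  2.1096  0.9286  0.8391  0.3433] tcp [ 0.2146 -0.5423  0.4195] F [-0.9994 -1.4337 -0.3781] 
 toolx [-0.025   0.7371 -0.6754] tooly [0.998  0.0572 0.0255] toolz [ 0.0574 -0.6734 -0.737 ] tilt 42.520236346396054
```

move_arm(plan=[[[22,-13,-21],0,60],[[22,-13,-21],0,60],[[22,-13,-21],0,60]])

```text
time: 22.68
tcp_pos: [0.1911, -0.4954, 0.4262]
ee_rot: [1.731, 1.811, -0.639]
force: [0.0, -0.2, 1.6]
opening: 0.06
finger_force: 0.0
```

```bash
python3 -c "
from h import *
st()"
```

```text
22.68 q [ 0.6983 -0.3069  0.1532  2.1714  0.6896  0.7492  0.5145] tcp [ 0.1911 -0.4954  0.4262] F [ 0.0057 -0.2481  1.557 ] 
 toolx [-0.0202  0.7365 -0.6762] tooly [0.9978 0.0581 0.0334] toolz [ 0.0639 -0.674  -0.736 ] tilt 42.60924489737244
```

move_arm(plan=[[[29,0,-27],0,60],[[29,0,-27],0,60],[[29,0,-27],0,60]])

```text
time: 23.05
tcp_pos: [0.1977, -0.4593, 0.4073]
ee_rot: [1.773, 1.811, -0.676]
force: [-1.0, 0.6, 1.0]
opening: 0.0599
finger_force: 0.0
```

```bash
python3 -c "
from h import *
st()"
```

```text
23.05 q [ 0.9656 -0.3069 -0.1577  2.2094  0.6334  0.7652  0.463 ] tcp [ 0.1977 -0.4593  0.4073] F [-1.0094  0.6307  1.047 ] 
 toolx [-0.015   0.7441 -0.6679] tooly [0.9997 0.0222 0.0024] toolz [ 0.0166 -0.6677 -0.7442] tilt 41.90922509824945
```

move_arm(plan=[[[29,-10,-27],0,60],[[29,-10,-27],0,60],[[29,-10,-27],0,60],[[29,-10,-27],0,60]])

```text
time: 23.55
tcp_pos: [0.2239, -0.3926, 0.3638]
ee_rot: [1.778, 1.886, -0.681]
force: [1.4, 1.9, 1.3]
opening: 0.0599
finger_force: 0.0
```

```bash
python3 -c "
from h import *
st()"
```

```text
23.55 q [ 0.8797 -0.3069 -0.2705  2.2803  0.651   0.8502  0.3014] tcp [ 0.2239 -0.3926  0.3638] F [1.3667 1.9462 1.28  ] 
 toolx [-0.0615  0.7717 -0.633 ] tooly [ 0.9981  0.0437 -0.0437] toolz [-0.006  -0.6345 -0.7729] tilt 39.38543856695521
```

move_arm(plan=[[[-30,-44,16],0,60],[[-30,-44,16],0,60],[[-30,-44,16],0,60],[[-30,-44,16],0,60],[[-30,-44,16],0,60],[[-30,-44,16],0,60]])

```text
time: 24.3
tcp_pos: [-0.0335, -0.6098, 0.4158]
ee_rot: [1.793, 1.877, -0.7]
force: [0.1, 0.3, -0.3]
opening: 0.0599
finger_force: 0.0
```

```bash
python3 -c "
from h import *
st()"
```

```text
24.3 q [ 1.0478 -0.1622  0.4609  2.0466  0.2324  0.5597  1.4216] tcp [-0.0335 -0.6098  0.4158] F [ 0.1043  0.3003 -0.3372] 
 toolx [-0.0546  0.7703 -0.6353] tooly [ 0.9982  0.0266 -0.0535] toolz [-0.0243 -0.6371 -0.7704] tilt 39.612838936982804
```

move_arm(plan=[[[31,-15,-25],0,60],[[31,-15,-25],0,60],[[31,0,-25],0,60],[[31,0,-25],0,60]])

```text
time: 24.8
tcp_pos: [-0.0618, -0.5201, 0.4141]
ee_rot: [1.795, 1.883, -0.686]
force: [1.4, -0.3, 0.9]
opening: 0.0602
finger_force: 0.0
```

```bash
python3 -c "
from h import *
st()"
```

```text
24.8 q [ 1.7516 -0.3041 -0.0646  2.1679 -0.1284  0.6006  1.8119] tcp [-0.0618 -0.5201  0.4141] F [ 1.3679 -0.2668  0.8823] 
 toolx [-0.0544  0.7761 -0.6283] tooly [ 0.9984  0.0311 -0.048 ] toolz [-0.0177 -0.6299 -0.7765] tilt 39.05904408758871
```

move_arm(plan=[[[31,0,-25],0,60],[[31,0,-25],0,60],[[31,0,-25],0,60],[[31,0,-25],0,60]])

```text
time: 25.3
tcp_pos: [-0.0778, -0.4874, 0.3679]
ee_rot: [1.829, 1.897, -0.617]
force: [-2.6, 1.1, 0.9]
opening: 0.0602
finger_force: 0.0
```

```bash
python3 -c "
from h import *
st()"
```

```text
25.3 q [ 1.7826 -0.3069 -0.0218  2.2485 -0.2165  0.5888  1.9383] tcp [-0.0778 -0.4874  0.3679] F [-2.5593  1.094   0.9338] 
 toolx [-0.0355  0.8071 -0.5893] tooly [ 0.9994  0.0299 -0.0193] toolz [ 0.0021 -0.5896 -0.8077] tilt 36.13189361187794
```

move_arm(plan=[[[-41,24,17],0,60],[[-41,24,17],0,60],[[-41,24,17],0,60],[[-41,24,17],0,60],[[-41,24,17],0,60],[[10,47,-23],0,60],[[10,47,-23],0,60],[[10,47,-23],0,60]])

```text
time: 26.3
tcp_pos: [0.1993, -0.6268, 0.4564]
ee_rot: [1.811, 1.904, -0.608]
force: [0.6, -1.0, -0.0]
opening: 0.0599
finger_force: 0.0
```

```bash
python3 -c "
from h import *
st()"
```

```text
26.3 q [ 1.5328  0.0101 -0.4587  1.7896  0.3881  0.8012  0.9308] tcp [ 0.1993 -0.6268  0.4564] F [ 0.5761 -0.9699 -0.0082] 
 toolx [-0.0446  0.8049 -0.5917] tooly [ 0.9989  0.0452 -0.0139] toolz [ 0.0156 -0.5917 -0.806 ] tilt 36.2889966702956
```

move_arm(plan=[[[21,51,-21],0,60],[[21,51,-21],0,60],[[21,51,-21],0,60],[[21,51,-21],0,60],[[54,12,-16],0,80],[[54,12,-16],0,80],[[54,12,-16],0,80]])

```text
time: 27.18
tcp_pos: [0.4248, -0.3391, 0.414]
ee_rot: [1.81, 1.902, -0.607]
force: [0.9, 0.4, 0.1]
opening: 0.0797
finger_force: 0.0
```

```bash
python3 -c "
from h import *
st()"
```

```text
27.18 q [ 1.0895  0.0039 -0.8488  1.8907  0.6784  1.1544  0.0371] tcp [ 0.4248 -0.3391  0.414 ] F [0.8794 0.3668 0.0706] 
 toolx [-0.0442  0.8041 -0.5929] tooly [ 0.9989  0.0457 -0.0125] toolz [ 0.0171 -0.5928 -0.8052] tilt 36.37065861795895
```

move_arm(plan=[[[54,12,-16],0,80],[[54,12,-16],0,80],[[54,12,-16],0,80],[[54,12,-16],0,80],[[54,12,-16],0,80],[[0,0,0],0,80]])

```text
time: 27.92
tcp_pos: [0.4722, -0.0683, 0.3165]
ee_rot: [1.802, 1.915, -0.602]
force: [0.7, -0.6, 0.9]
opening: 0.0801
finger_force: 0.0
```

```bash
python3 - <<'E'
from h import *
st()
w=snap('wrist','w6.png')
M=R.from_rotvec(get_state()['ee_rot']).as_matrix(); tcp=get_state()['tcp_pos']
print('cam in tool',M.T@(w['origin']-tcp))
for q in ['ledge_edge','pocket','gauge_box']:
    print(q,[(x['centre'],x['confidence']) for x in spot_point(w,q)[:2]])
im=w['pixels'].astype(int); m=((im[...,2]-im[...,0])>50)&(im[...,1]<im[...,2])
A,dd=ray(w,(320,200)); 
# project box ROI to find gold blob
def proj(P):
    c=R.from_rotvec(w['attitude']).as_matrix().T@(np.array(P)-w['origin']); return (w['K']@c)[:2]/c[2]
print('proj disc',proj([.478,-.2875,.039]),'edge L,R',proj([.405,-.274,.066]),proj([.585,-.266,.066]))
u,v=proj([.478,-.2875,.039]).astype(int)
cv2.imwrite('pics/w6c.png',cv2.resize(w['pixels'][v-50:v+50,u-80:u+80],(800,500),interpolation=cv2.INTER_CUBIC)); print(u-80,v-50)
E
```

```text
27.93 q [ 0.5746  0.3208 -1.0927  1.9187  0.825   1.4996 -0.7297] tcp [ 0.4722 -0.0683  0.3165] F [ 0.652  -0.5715  0.869 ] 
 toolx [-0.0537  0.8065 -0.5888] tooly [ 0.9983  0.0558 -0.0147] toolz [ 0.021  -0.5886 -0.8082] tilt 36.081637916943926
cam in tool [ 0.0761 -0.0005 -0.1433]
ledge_edge [([0.4947, -0.2672, 0.0638], 0.81)]
pocket [([0.4929, -0.2874, 0.0056], 0.78)]
gauge_box [([0.4932, -0.2269, -0.0004], 0.59)]
proj disc [321.6182 171.1754] edge L,R [277.6526 175.1741] [386.6829 177.1142]
241 121
```

View pics/w6c.png

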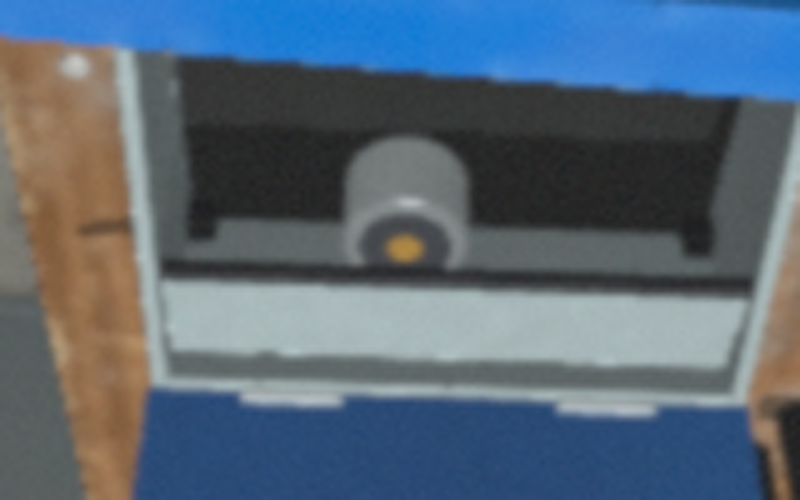

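The crop shows the disc clearly, with its gold centre at (404,247) as predicted and the ledge edge at rows 262–275. I'll go in along the slant in stages.

move_arm(plan=[[[0,0,50],0,80],[[0,0,50],0,80],[[0,0,50],0,80],[[0,0,30],0,80],[[0,0,0],0,80]])

```text
time: 28.75
tcp_pos: [0.4729, -0.1822, 0.172]
ee_rot: [1.815, 1.902, -0.611]
force: [0.3, 0.4, 0.1]
opening: 0.08
finger_force: 0.0
```

```bash
python3 -c "
from h import *
st()"
```

```text
28.75 q [ 0.6441  0.5081 -0.9265  2.0863  1.1003  1.2588 -0.8628] tcp [ 0.4729 -0.1822  0.172 ] F [0.342 0.355 0.063] 
 toolx [-0.0428  0.805  -0.5917] tooly [ 0.999   0.0415 -0.0157] toolz [ 0.0119 -0.5918 -0.806 ] tilt 36.29029864685634
```

move_arm(plan=[[[5,3,30],0,80],[[0,0,25],0,80],[[0,0,20],0,80],[[0,0,10],0,80],[[0,0,10],0,80],[[0,0,10],0,80]])

```text
time: 29.5
tcp_pos: [0.4806, -0.2364, 0.0854]
ee_rot: [1.809, 1.905, -0.603]
force: [-0.2, -0.9, -1.1]
opening: 0.0801
finger_force: 0.0
```

```bash
python3 -c "
from h import *
st()"
```

```text
29.5 q [ 0.6492  0.6666 -0.7995  2.1087  1.3147  1.1612 -0.9656] tcp [ 0.4806 -0.2364  0.0854] F [-0.1749 -0.9221 -1.1432] 
 toolx [-0.0456  0.8055 -0.5909] tooly [ 0.9988  0.0483 -0.0112] toolz [ 0.0195 -0.5907 -0.8067] tilt 36.22615202171996
```

move_arm(plan=[[[0,-3,12],0,80],[[0,0,12],0,80],[[0,0,12],0,80],[[0,0,12],0,80],[[0,0,12],0,80]])

```text
time: 30.12
tcp_pos: [0.478, -0.2722, 0.0357]
ee_rot: [1.809, 1.906, -0.605]
force: [0.3, 1.3, -0.4]
opening: 0.0802
finger_force: 0.0
```

```bash
python3 -c "
from h import *
st()"
```

```text
30.12 q [ 0.6662  0.7568 -0.7232  2.1086  1.4416  1.1107 -1.0176] tcp [ 0.478  -0.2722  0.0357] F [ 0.2673  1.2556 -0.3624] 
 toolx [-0.0464  0.8058 -0.5903] tooly [ 0.9988  0.0481 -0.0129] toolz [ 0.018  -0.5902 -0.8071] tilt 36.19000598646296
```

move_arm(plan=[[[-1,0,8],0,80],[[0,0,8],0,80],[[0,0,8],0,80],[[0,0,6],0,80],[[0,0,0],0,80]])

```text
time: 30.75
tcp_pos: [0.4782, -0.2903, 0.0123]
ee_rot: [1.81, 1.907, -0.605]
force: [-0.3, -0.3, -0.2]
opening: 0.0801
finger_force: 0.0
```

move_arm(plan=[[[0,0,0],0,60],[[0,0,0],0,50],[[0,0,0],0,40],[[0,0,0],0,40],[[0,0,0],0,40]], force=30)

```text
time: 31.38
tcp_pos: [0.4785, -0.2899, 0.0132]
ee_rot: [1.809, 1.906, -0.605]
force: [-3.8, 4.9, 5.3]
opening: 0.0429
finger_force: 30.6
```

```bash
python3 -c "
from h import *
st()"
```

```text
31.38 q [ 0.6758  0.8002 -0.6882  2.0989  1.5006  1.0898 -1.0366] tcp [ 0.4785 -0.2899  0.0132] F [-3.8334  4.8838  5.2531] 
 toolx [-0.0467  0.8056 -0.5906] tooly [ 0.9987  0.0485 -0.0128] toolz [ 0.0183 -0.5904 -0.8069] tilt 36.2070716036298
```

The opening stopped at 43 mm, so the disc has been felt and held. I'll firm up the grip and lift slightly.

move_arm(plan=[[[0,0,0],0,38],[[0,0,0],0,38],[[-1,0,-2],0,38],[[-1,0,-2],0,38],[[0,0,0],0,38]], force=70)

```text
time: 32.0
tcp_pos: [0.4783, -0.2878, 0.0162]
ee_rot: [1.81, 1.91, -0.602]
force: [-1.1, 6.3, -5.4]
opening: 0.0415
finger_force: 71.5
```

```bash
python3 -c "
from h import *
st()"
```

```text
32.0 q [ 0.6777  0.7928 -0.6935  2.1003  1.4906  1.0888 -1.0292] tcp [ 0.4783 -0.2878  0.0162] F [-1.0685  6.2592 -5.4187] 
 toolx [-0.0474  0.8078 -0.5876] tooly [ 0.9987  0.049  -0.0133] toolz [ 0.018  -0.5875 -0.809 ] tilt 35.99793910631155
```

move_arm(plan=[[[0,0,-4],0,36],[[0,0,-4],0,36],[[0,0,-4],0,36],[[0,0,0],0,36]], force=70)

```text
time: 32.5
tcp_pos: [0.4789, -0.283, 0.028]
ee_rot: [1.808, 1.904, -0.605]
force: [-0.4, 3.4, -3.2]
opening: 0.0416
finger_force: 72.0
```

```bash
python3 -c "
from h import *
st()"
```

```text
32.5 q [ 0.6747  0.7719 -0.7074  2.1033  1.4676  1.1002 -1.0202] tcp [ 0.4789 -0.283   0.028 ] F [-0.3711  3.4058 -3.222 ] 
 toolx [-0.0457  0.8047 -0.592 ] tooly [ 0.9988  0.0481 -0.0118] toolz [ 0.019  -0.5918 -0.8059] tilt 36.304657017453074
```

move_arm(plan=[[[0,0,-4],0,36],[[0,0,-4],0,36],[[3,0,-2],0,36],[[3,0,-2],0,36],[[3,0,-2],0,36],[[3,0,-2],0,36],[[3,0,-2],0,36],[[0,0,0],0,36]])

```text
time: 33.5
tcp_pos: [0.4774, -0.2593, 0.0325]
ee_rot: [1.808, 1.907, -0.604]
force: [0.6, -1.3, -4.8]
opening: 0.0419
finger_force: 71.9
```

```bash
python3 - <<'E'
from h import *
st()
w=snap('wrist','w7.png'); cv2.imwrite('pics/w7c.png',w['pixels'][100:400,120:520])
E
```

```text
33.5 q [ 0.644   0.7648 -0.7281  2.1133  1.4369  1.1223 -1.0423] tcp [ 0.4774 -0.2593  0.0325] F [ 0.6471 -1.2879 -4.8495] 
 toolx [-0.0471  0.8059 -0.5902] tooly [ 0.9987  0.0489 -0.0129] toolz [ 0.0184 -0.59   -0.8072] tilt 36.18059003657715
```

View pics/w7c.png

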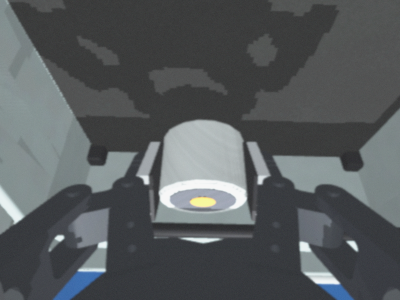

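The disc is held level between the pads and no contact force shows. I'll ease out a little further, then retract along the slant.

move_arm(plan=[[[3,0,-2],0,36],[[3,0,-2],0,36],[[1,0,-5],0,36],[[0,0,-5],0,36],[[0,0,0],0,36]])

```text
time: 34.17
tcp_pos: [0.4772, -0.2455, 0.0403]
ee_rot: [1.808, 1.906, -0.604]
force: [-0.4, 0.1, -4.3]
opening: 0.042
finger_force: 72.0
```

```bash
python3 -c "
from h import *
st()"
```

```text
34.17 q [ 0.6284  0.7516 -0.7453  2.1176  1.4106  1.1376 -1.0478] tcp [ 0.4772 -0.2455  0.0403] F [-0.4231  0.0797 -4.3369] 
 toolx [-0.0464  0.8057 -0.5906] tooly [ 0.9987  0.0487 -0.0119] toolz [ 0.0192 -0.5904 -0.8069] tilt 36.20568475945047
```

move_arm(plan=[[[-5,0,-10],0,36],[[-10,0,-16],0,36],[[-18,0,-25],0,36],[[-35,-1,-48],0,36],[[-35,-1,-48],0,36],[[-35,-1,-48],0,36],[[-35,-1,-48],0,36],[[-35,-1,-48],0,36],[[-18,0,-25],0,36],[[0,0,0],0,36]])

```text
time: 35.42
tcp_pos: [0.4768, -0.241, 0.4311]
ee_rot: [1.808, 1.902, -0.603]
force: [0.1, -0.0, -5.8]
opening: 0.0419
finger_force: 72.3
```

```bash
python3 - <<'E'
from h import *
st()
t=read_camera('side')
print([(x['centre'],x['confidence']) for x in look_for(t,'lid')],[(x['centre'],x['confidence']) for x in spot_point(t,'tray')],[(x['centre'],x['confidence']) for x in spot_point(t,'sleeve_0')])
E
```

```text
35.42 q [ 0.9862  0.1061 -1.0434  1.7942  0.7433  1.3763 -0.1864] tcp [ 0.4768 -0.241   0.4311] F [ 0.1379 -0.0069 -5.7636] 
 toolx [-0.0438  0.8041 -0.5928] tooly [ 0.9988  0.0477 -0.0092] toolz [ 0.0208 -0.5925 -0.8053] tilt 36.3630843814781
[([0.4931, -0.3331, 0.1865], 0.69)] [] [([0.645, -0.4514, -0.0021], 0.86), ([0.6588, -0.421, -0.0041], 0.67)]
```

The lid is still up and the disc is held. With this slant the gripper would foul the open lid over the tray, so I'll bring the tool near upright at the near-base limit first.

move_arm(plan=[[[-44,-18,25],0,36],[[-44,-18,25],0,36],[[-44,-18,25],0,36],[[-44,-18,25],0,36],[[-44,-18,25],0,36],[[-4,-50,11],0,36],[[-4,-50,11],0,36],[[-4,-50,11],0,36],[[-4,-50,11],0,36],[[-4,-50,11],0,36]])

```text
time: 36.88
tcp_pos: [0.1487, -0.5564, 0.4256]
ee_rot: [1.813, 1.911, -0.603]
force: [-0.5, -1.2, -5.2]
opening: 0.0414
finger_force: 72.8
```

move_arm(plan=[[[-4,-50,11],0,36],[[-4,-50,11],0,36],[[-4,-50,11],0,36],[[31,0,-25],0,36],[[31,0,-25],0,36],[[31,0,-25],0,36],[[31,0,-25],0,36],[[31,0,-25],0,36],[[31,0,-25],0,36]])

```text
time: 38.0
tcp_pos: [-0.007, -0.4824, 0.3681]
ee_rot: [1.865, 1.94, -0.545]
force: [-2.5, 1.0, -3.4]
opening: 0.0414
finger_force: 73.2
```

```bash
python3 -c "
from h import *
st()"
```

```text
38.0 q [ 1.7017 -0.3045 -0.1414  2.2133 -0.0754  0.6697  1.6396] tcp [-0.007  -0.4824  0.3681] F [-2.4585  1.0494 -3.4383] 
 toolx [-0.0356  0.846  -0.532 ] tooly [ 0.9993  0.0372 -0.0078] toolz [ 0.0132 -0.5319 -0.8467] tilt 32.1472360449781
```

move_arm(plan=[[[46,0,-11],0,36],[[46,0,-11],0,36],[[46,0,-11],0,36],[[46,0,-11],0,36],[[46,0,-11],0,36],[[46,0,-11],0,36]])

```text
time: 38.75
tcp_pos: [-0.0088, -0.4073, 0.2589]
ee_rot: [1.891, 2.01, -0.427]
force: [0.1, 0.2, -4.9]
opening: 0.0417
finger_force: 74.4
```

```bash
python3 -c "
from h import *
st()"
```

```text
38.75 q [ 1.9263 -0.304  -0.2913  2.4245 -0.2952  0.5669  1.9031] tcp [-0.0088 -0.4073  0.2589] F [ 0.0529  0.1915 -4.8779] 
 toolx [-0.0506  0.8931 -0.447 ] tooly [0.9977 0.0656 0.0182] toolz [ 0.0456 -0.445  -0.8943] tilt 26.574957415704137
```

move_arm(plan=[[[48,0,-15],0,36],[[48,0,-15],0,36],[[48,0,-15],0,36]])

```text
time: 39.12
tcp_pos: [-0.0418, -0.3668, 0.244]
ee_rot: [1.936, 2.062, -0.309]
force: [-0.3, -0.9, -4.0]
opening: 0.0418
finger_force: 74.4
```

```bash
python3 -c "
from h import *
st()"
```

```text
39.12 q [ 2.1424 -0.304  -0.3311  2.4245 -0.3876  0.702   2.1312] tcp [-0.0418 -0.3668  0.244 ] F [-0.3158 -0.876  -3.9596] 
 toolx [-0.0503  0.933  -0.3564] tooly [0.9965 0.0709 0.045 ] toolz [ 0.0672 -0.3529 -0.9332] tilt 21.053085874783243
```

move_arm(plan=[[[47,20,-12],0,36],[[47,20,-12],0,36],[[47,20,-12],0,36],[[47,20,-12],0,36]])

```text
time: 39.62
tcp_pos: [-0.0048, -0.3183, 0.2267]
ee_rot: [1.997, 2.132, -0.108]
force: [0.2, 0.6, -5.1]
opening: 0.0421
finger_force: 74.4
```

```bash
python3 -c "
from h import *
st()"
```

```text
39.62 q [ 2.1706 -0.305  -0.4291  2.4245 -0.3614  0.8441  2.0342] tcp [-0.0048 -0.3183  0.2267] F [ 0.1831  0.5543 -5.0752] 
 toolx [-0.0539  0.9767 -0.2079] tooly [0.9927 0.0749 0.0946] toolz [ 0.108  -0.2013 -0.9736] tilt 13.202815123706484
```

move_arm(plan=[[[0,55,0],0,36],[[0,55,0],0,36],[[0,55,0],0,36],[[0,50,0],0,36],[[35,-25,-8],0,36],[[35,-25,-8],0,36],[[35,-25,-8],0,36]])

```text
time: 40.5
tcp_pos: [0.1034, -0.2842, 0.2268]
ee_rot: [2.038, 2.191, -0.064]
force: [-1.4, -0.4, -4.2]
opening: 0.0415
finger_force: 74.4
```

```bash
python3 -c "
from h import *
st()"
```

```text
40.5 q [ 1.4496 -0.3055 -0.2356  2.4245 -0.1305  0.8664  1.3684] tcp [ 0.1034 -0.2842  0.2268] F [-1.3785 -0.4198 -4.1816] 
 toolx [-0.0664  0.9883 -0.1374] tooly [0.9946 0.0766 0.0697] toolz [ 0.0794 -0.132  -0.9881] tilt 8.862223967207745
```

move_arm(plan=[[[0,50,0],0,36],[[0,50,0],0,36],[[20,-45,-6],0,36],[[20,-45,-6],0,36],[[20,-45,-6],0,36],[[20,-45,-6],0,36]])

```text
time: 41.25
tcp_pos: [0.0396, -0.2744, 0.2244]
ee_rot: [2.073, 2.23, -0.018]
force: [-1.0, -1.7, -4.8]
opening: 0.0414
finger_force: 74.5
```

```bash
python3 -c "
from h import *
st()"
```

```text
41.25 q [ 1.6738 -0.3053 -0.2249  2.4245 -0.1501  0.9393  1.6134] tcp [ 0.0396 -0.2744  0.2244] F [-1.0383 -1.7151 -4.8189] 
 toolx [-0.0705  0.9944 -0.0784] tooly [0.9955 0.0751 0.0572] toolz [ 0.0628 -0.0741 -0.9953] tilt 5.571492457071742
```

Tilt is down to 5.6° and the disc is still held. Now to the space above the tray, passing in front of the lid.

move_arm(plan=[[[-38,35,-6],0,36],[[-38,35,-6],0,36],[[-38,35,-6],0,36],[[-38,35,-6],0,36],[[-38,35,-6],0,36],[[-38,35,-6],0,36],[[-38,35,-6],0,36]])

```text
time: 42.12
tcp_pos: [0.2984, -0.5201, 0.3005]
ee_rot: [2.082, 2.225, -0.02]
force: [0.1, -1.1, -4.1]
opening: 0.0414
finger_force: 74.5
```

```bash
python3 - <<'E'
from h import *
st()
t=read_camera('top')
print([(x['centre'],x['confidence']) for x in spot_point(t,'tray')])
E
```

```text
42.12 q [ 1.438   0.2991 -0.5248  1.6838  0.1607  1.1063  0.9402] tcp [ 0.2984 -0.5201  0.3005] F [ 0.0965 -1.0875 -4.1406] 
 toolx [-0.0637  0.9949 -0.0776] tooly [0.9962 0.0681 0.0546] toolz [ 0.0596 -0.0738 -0.9955] tilt 5.4465179591712936
[([0.5088, -0.4741, -0.0035], 0.96)]
```

move_arm(plan=[[[9,52,27],0,36],[[9,52,27],0,36],[[9,52,27],0,36],[[9,52,27],0,36],[[0,0,40],0,36],[[0,0,40],0,36],[[0,0,30],0,36],[[0,0,20],0,36],[[0,0,0],0,36]])

```text
time: 43.35
tcp_pos: [0.5161, -0.4868, 0.0718]
ee_rot: [2.082, 2.226, -0.021]
force: [-0.6, -0.5, -3.9]
opening: 0.0416
finger_force: 74.5
```

```bash
python3 -c "
from h import *
st()"
```

```text
43.35 q [ 1.0171  0.7327 -0.4496  1.5883  0.4349  0.8243  0.4628] tcp [ 0.5161 -0.4868  0.0718] F [-0.6072 -0.5396 -3.9281] 
 toolx [-0.0644  0.9949 -0.0773] tooly [0.9962 0.0686 0.0538] toolz [ 0.0589 -0.0735 -0.9956] tilt 5.403994247452786
```

move_arm(plan=[[[14,-9,10],0,36],[[0,0,15],0,36],[[0,0,8],0,36],[[0,0,5],0,36],[[0,0,3],0,36],[[0,0,0],0,36]])

```text
time: 44.1
tcp_pos: [0.5103, -0.4784, 0.0322]
ee_rot: [2.08, 2.221, -0.019]
force: [-0.4, 0.2, -4.1]
opening: 0.0415
finger_force: 74.5
```

move_arm(plan=[[[0,0,2],0,36],[[0,0,2],0,36],[[0,0,2],0,36],[[0,0,0],0,36]], force=30)

```text
time: 44.6
tcp_pos: [0.5104, -0.4786, 0.026]
ee_rot: [2.08, 2.222, -0.019]
force: [0.3, 1.0, -4.1]
opening: 0.0417
finger_force: 74.6
```

move_arm(plan=[[[0,0,2],0,37],[[0,0,2],0,38],[[0,0,1],0,38],[[0,0,0],0,38]], force=30)

```text
time: 45.1
tcp_pos: [0.511, -0.4791, 0.0228]
ee_rot: [2.08, 2.221, -0.02]
force: [-4.3, 3.8, 6.9]
opening: 0.0414
finger_force: 75.9
```

move_arm(plan=[[[0,0,0],0,42.5],[[0,0,0],0,42.5]], force=20)

```text
time: 45.35
tcp_pos: [0.5113, -0.4794, 0.0226]
ee_rot: [2.079, 2.221, -0.02]
force: [-2.1, 3.1, 6.8]
opening: 0.0426
finger_force: 38.5
```

move_arm(plan=[[[0,0,0],0,43],[[0,0,2],0,43],[[0,0,2],0,43],[[0,0,0],0,43]])

```text
time: 45.85
tcp_pos: [0.5121, -0.4797, 0.0216]
ee_rot: [2.078, 2.22, -0.021]
force: [-9.8, 8.8, 24.0]
opening: 0.0431
finger_force: 25.8
```

```bash
python3 -c "
from h import *
st()"
```

```text
45.85 q [ 0.995   0.7828 -0.4171  1.6304  0.4742  0.7264  0.4208] tcp [ 0.5121 -0.4797  0.0216] F [-9.8195  8.7655 24.0226] 
 toolx [-0.0631  0.9946 -0.0826] tooly [0.996  0.0681 0.0585] toolz [ 0.0638 -0.0786 -0.9949] tilt 5.811168633609082
```

move_arm(plan=[[[0,0,0],0,43.4],[[0,0,0],0,43.4],[[0,0,1],0,43.4],[[0,0,0],0,43.4]])

```text
time: 46.35
tcp_pos: [0.5127, -0.48, 0.0205]
ee_rot: [2.077, 2.219, -0.02]
force: [-8.0, 7.4, 22.5]
opening: 0.0435
finger_force: 17.4
```

```bash
python3 - <<'E'
from h import *
st()
w=snap('wrist','w8.png'); im=cv2.cvtColor(np.ascontiguousarray(w['pixels']),cv2.COLOR_BGR2HSV)
old=cv2.cvtColor(cv2.imread('pics/w7.png'),cv2.COLOR_BGR2HSV)
for i in (old,im):
    m=cv2.inRange(i,(18,90,120),(36,255,255)); n,l,s,c=cv2.connectedComponentsWithStats(m)
    for k in range(1,n):
        if s[k,4]>60 and 200<c[k][0]<440: print(s[k],c[k],cv2.fitEllipse(np.argwhere(l==k)[:,::-1].astype(np.float32)))
    print('--')
E
```

```text
46.35 q [ 0.9945  0.7845 -0.4164  1.6299  0.4751  0.7239  0.4204] tcp [ 0.5127 -0.48    0.0205] F [-8.0038  7.3551 22.5448] 
 toolx [-0.0633  0.9945 -0.0832] tooly [0.9959 0.0683 0.0596] toolz [ 0.065  -0.0791 -0.9948] tilt 5.873179704933055
[311 297  24   8 147] [322.5034 300.619 ] ((322.54046630859375, 300.69866943359375), (6.596662521362305, 19.947341918945312), 91.60889434814453)
--
[ 225  130  208  161 4889] [315.161  188.0755] ((318.1898498535156, 210.6746368408203), (171.19781494140625, 205.6023406982422), 84.3409652709961)
[311 299  25   9 187] [323.016  302.8877] ((323.0104064941406, 302.8875732421875), (7.585348606109619, 20.865076065063477), 89.98843383789062)
[339 303  35  15 169] [362.1893 311.5917] ((360.4002685546875, 311.8409729003906), (12.341861724853516, 29.100358963012695), 82.7645263671875)
--
```

move_arm(plan=[[[0,0,0],0,43.8],[[0,0,0],0,43.8],[[0,0,1],0,43.8],[[0,0,1],0,43.8],[[0,0,0],0,43.8]])

```text
time: 47.02
tcp_pos: [0.5135, -0.4797, 0.017]
ee_rot: [2.077, 2.22, -0.018]
force: [-2.9, 4.4, 11.8]
opening: 0.0439
finger_force: 10.3
```

```bash
cat > g.py <<'E'
from h import *
def gold():
    st()
    w=read_camera('wrist'); im=cv2.cvtColor(np.ascontiguousarray(w['pixels']),cv2.COLOR_BGR2HSV)
    m=cv2.inRange(im,(18,90,120),(36,255,255)); n,l,s,c=cv2.connectedComponentsWithStats(m)
    for k in range(1,n):
        if 60<s[k,4]<2000 and 270<c[k][0]<380: print(s[k],c[k],cv2.fitEllipse(np.argwhere(l==k)[:,::-1].astype(np.float32))[1])
gold()
E
python3 g.py
```

```text
47.02 q [ 0.9932  0.7898 -0.415   1.6296  0.4766  0.7183  0.4195] tcp [ 0.5135 -0.4797  0.017 ] F [-2.8912  4.3608 11.7726] 
 toolx [-0.0638  0.9946 -0.0824] tooly [0.9958 0.0689 0.061 ] toolz [ 0.0663 -0.0782 -0.9947] tilt 5.885944916708219
[310 299  26  11 235] [322.8553 303.8511] (9.266592025756836, 21.54364776611328)
[273 304  22  13  81] [280.0617 311.0617] (9.312647819519043, 19.96097755432129)
[332 307  44  16 222] [361.3108 315.6667] (12.816795349121094, 36.66048049926758)
```

move_arm(plan=[[[0,0,1],0,43.9],[[0,0,0],0,43.9],[[0,0,1],0,44],[[0,0,0],0,44],[[0,0,0],0,44]])

```text
time: 47.7
tcp_pos: [0.5141, -0.4794, 0.0143]
ee_rot: [2.076, 2.22, -0.016]
force: [-0.4, 3.9, 6.8]
opening: 0.044
finger_force: 6.5
```

```bash
python3 g.py
```

```text
47.7 q [ 0.9919  0.7938 -0.4138  1.6294  0.4779  0.7143  0.4185] tcp [ 0.5141 -0.4794  0.0143] F [-0.4322  3.8707  6.8362] 
 toolx [-0.0642  0.9946 -0.0819] tooly [0.9957 0.0694 0.0618] toolz [ 0.0671 -0.0775 -0.9947] tilt 5.886218950748918
[310 297  27  14 288] [322.6458 303.1215] (11.166913032531738, 21.93109130859375)
[272 305  19  14 100] [279.45 312.56] (13.399950981140137, 15.088179588317871)
[333 310  44  16 275] [361.4327 318.8982] (12.919289588928223, 37.014007568359375)
```

move_arm(plan=[[[0,0,1],0,44],[[0,0,1],0,44],[[0,0,1],0,44.1],[[0,0,0],0,44.1],[[0,0,0],0,44.1]])

```text
time: 48.38
tcp_pos: [0.513, -0.4798, 0.0099]
ee_rot: [2.078, 2.221, -0.018]
force: [4.1, 2.4, 2.7]
opening: 0.0441
finger_force: 4.3
```

```bash
python3 g.py
```

```text
48.38 q [ 0.9908  0.7999 -0.4105  1.6297  0.4805  0.7098  0.4171] tcp [ 0.513  -0.4798  0.0099] F [4.0625 2.3639 2.6966] 
 toolx [-0.0639  0.9947 -0.081 ] tooly [0.9958 0.0689 0.0599] toolz [ 0.0652 -0.0768 -0.9949] tilt 5.784289415918504
[309 290  28  19 412] [322.6505 298.9951] (15.257810592651367, 22.933799743652344)
[269 308  33  17 192] [281.5885 316.8646] (13.466403007507324, 27.770353317260742)
[274 315 103  17 433] [352.2933 323.4734] (39.474632263183594, 271.46002197265625)
```

move_arm(plan=[[[0,0,0.5],0,44.1],[[0,0,0.5],0,44.2],[[0,0,0],0,44.2],[[0,0,0],0,44.3],[[0,0,0],0,44.3]])

```text
time: 49.05
tcp_pos: [0.5105, -0.4805, 0.0078]
ee_rot: [2.081, 2.222, -0.021]
force: [-0.4, -0.2, -2.8]
opening: 0.0443
finger_force: 1.8
```

```bash
python3 g.py
```

```text
49.05 q [ 0.9913  0.802  -0.4079  1.6306  0.4817  0.7098  0.4166] tcp [ 0.5105 -0.4805  0.0078] F [-0.42   -0.201  -2.7848] 
 toolx [-0.0626  0.9948 -0.0802] tooly [0.9961 0.0672 0.0563] toolz [ 0.0614 -0.0764 -0.9952] tilt 5.6258135942435015
[309 276  29  23 534] [322.9251 286.9588] (19.280675888061523, 23.504552841186523)
[269 310 108  23 898] [327.2461 321.7327] (20.731916427612305, 92.67134857177734)
```

The disc is flat on the pad (gold spot ratio 0.82) and the grip is almost nil. I'll let go and withdraw upward.

move_arm(plan=[[[0,0,0],0,45],[[0,0,0],0,48],[[0,0,0],0,54],[[0,0,0],0,54],[[0,0,-10],0,54],[[0,0,-20],0,54],[[0,0,-40],0,54],[[0,0,-60],0,54],[[0,0,-60],0,54],[[0,0,-60],0,54]])

```text
time: 50.35
tcp_pos: [0.4959, -0.4605, 0.2611]
ee_rot: [2.078, 2.22, -0.02]
force: [0.6, -1.4, 0.5]
opening: 0.0538
finger_force: 0.0
```

```bash
python3 - <<'E'
from h import *
st()
t=snap('top','t9.png');d=snap('side','d9.png');w=snap('wrist','w9.png')
im=cv2.cvtColor(np.ascontiguousarray(w['pixels']),cv2.COLOR_BGR2HSV)
m=cv2.inRange(im,(15,90,120),(36,255,255)); n,l,s,c=cv2.connectedComponentsWithStats(m)
for k in range(1,n):
    if s[k,4]>20:
        P=atz(w,c[k],.041)
        if np.hypot(P[0]-.51,P[1]+.474)<.06: print(s[k],P)
print([(x['centre'],x['confidence']) for x in spot_point(w,'tray')],[(x['centre'],x['confidence']) for x in spot_point(w,'sleeve_0')],[(x['centre'],x['confidence']) for x in look_for(d,'lid')])
E
```

```text
50.35 q [ 1.0917  0.4806 -0.5481  1.5422  0.3047  1.099   0.5455] tcp [ 0.4959 -0.4605  0.2611] F [ 0.562  -1.4318  0.4554] 
 toolx [-0.0636  0.9946 -0.0822] tooly [0.9959 0.0686 0.0592] toolz [ 0.0645 -0.0781 -0.9949] tilt 5.8137899415281815
[ 270  120   96   95 1387] [ 0.5099 -0.4669  0.041 ]
[313 166  10   9  74] [ 0.5095 -0.4735  0.041 ]
[([0.5108, -0.474, 0.002], 0.55)] [([0.6603, -0.4201, 0.0003], 0.63), ([0.6433, -0.4527, -0.0004], 0.63)] [([0.4947, -0.3301, 0.1836], 0.7)]
```

```bash
python3 -c "
from h import *
print(job_done())"
```

```text
the job is handed in; nothing more can be done
None
```

The disc is lying flat near the middle of the padded tray, the lid is fully open, the sleeves haven't moved, and the job was handed in at about 50 s of the 72 s; no verdict came back.

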